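# Fetch the fallen shaker cap from under the chute with the tongs

### The arm

A 6-joint arm with a two-finger parallel gripper is mounted at the origin on the work surface. World frame = base frame: x ahead of the robot, y to its left, z up, the work surface at z = 0. Lengths are in m, angles in degrees, forces in N, time in s.
With the tool pointing down it reaches from about 0.4 to 0.825 m from the base axis. Payload 7 kg.
Tool frame: the origin (TCP) lies midway between the tips of the shut fingers; the grasp point (between the pads) lies 19 mm behind it; z points along the fingers, y is the line along which they close (so a half turn about z gives the same grasp; the last joint's range is limited). The gripper opens to 88 mm and grips with 3 to 60 N. Pads are 19 mm wide; open, the fingers measure 130 mm over their backs; the gripper's body (78 mm by 193 mm) begins 47 mm behind the grasp point.
Start: joints at [-51.618, 20.546, 0.682, 0, -70.136, -16.507], TCP at [0.251, -0.626, 0.227] pointing down, gripper open.
Joint ranges: [-176.03, 176.03], [-82.01, 121.73], [-58.28, 71.71], [-173.87, 95.51], [-174.79, -0.11], [-173.66, 173.66]. Speed limits (degrees/s): [136.94, 136.94, 172.46, 180, 180, 180].

### API

Orientations are given as [roll, pitch, yaw] about the fixed x, y, z axes, in that order (R = Rz(yaw) Ry(pitch) Rx(roll)).
In Python, from plant import r, eyes, workorder gives the robot as it stands.
- The arm moves only by the tool step_arm, never from a script. Its argument "plan" is a list of rows, each a list of 5 numbers: the shift along the tool's x, y, z each as a share of 25 cm, from -1 to 1, then the turn about the tool's z as a share of 60 degrees, from -1 to 1, then the finger opening in mm, from 0 to 87.6. In form: [[x, y, z, turn, jaw], ...]. A call has 1 to 12 rows; each row is the pose to reach, as a shift and turn from the pose commanded when the call began, along the tool's axes at that moment; what a row does not reach only later rows make up. A row lasts 1/12 s, in which the tool goes at most 41.7 mm and 7.16 degrees, less where a joint would pass 70% of its speed; a pose out of reach is approached as far as the arm can. A call with a number of a shift or a turn outside -1 to 1 is refused whole. A call with a gripper value outside its range is refused whole. The fingers move at their own pace and stop on an object; "newtons" is the grip in N (left out, the last holds). Time passes only in rows, so rows that repeat a pose let the fingers close. It gives the time, the measured TCP pose, the force, the opening and the grip force at its end, in the units of the state.
- r.get_state(): the state, without advancing time (a new reading comes with each control period).
- eyes.capture(name): name is "scene" or "top"; returns the picture (384x512x3 uint8, red, green, blue); there is no depth.
- eyes.camera_model(name): a dict with "fov_y" (degrees; the focal length in pixels is half the picture's height over the tangent of half this angle, whatever the lens; pixels are square), "cx", "cy" (the principal point, pixels), "world_to_cam" (4x4, takes a point from world to camera coordinates). Camera axes: x right, y up, looking along -z (the intrinsics and any distortion apply to the point x, -y, -z); pixel columns grow to the right and rows downward; lengths in m; the calibration is good to about 2 mm. A picture is of the moment at which its call begins. camera_model takes no time and is no camera call.
- workorder.close_job(): hands the job in; it is judged then, once.
The state is a dict: "time_s": time; "joints": joint angles; "qd": joint speeds; "joint_torque": joint torques, N m; "tcp_pos": TCP position; "eef_rot": TCP orientation; "contact_force": force on the tool from outside, world axes, zero at the start; "moment": the same for the moment, N m; "gripper_width": finger opening in m; "gripper_force": force on a finger pad.
Only numpy, scipy, OpenCV 4.12 (cv2) and the standard library are available. Lean on these libraries where they do the work, as an engineer would, in place of code of your own. Each camera call takes 0.05 s, during which the arm holds its last target. There are 200 camera calls.

### The job

A small bakelite shaker cap has dropped into the scoop tray under the lip of the chute. Pick up the kitchen tongs, reach in under the chute from the tray's open side, close the tongs on the cap, draw it out and lift it at least 15 cm above the counter, and finish while still holding it still there in the tongs. Only the tongs may touch the cap, not the gripper; do not touch the chute, and leave the other things on the counter where they are.

Things in the scene. Friction and masses are not known exactly. Their poses are not given: they have to be found in the camera images.
- tongs: steel kitchen tongs 265 mm long, 26 mm high, 120 g, lying on their side so that the arms open and close level. Origin at the underside on the middle line, beneath the middle of the black grip plates; x along the tongs to the tips, y to the left arm, z up. Rear pivot (pin, radius 9 mm) at x = -110 mm. A spring holds the arms open; both move equally; squeeze the two grip plates to close the tips
- tong_left: left arm of the tongs (+y of the tongs) with its grip plate and tip pad; origin on the rear pivot, z up, x towards the tips on the middle line when fully open, turning clockwise seen from above as it closes (at most 0.15 rad)
- tong_right: right arm of the tongs (-y of the tongs), mirror image of the left; turns anticlockwise seen from above as it closes
- tongs_grip (a point): point midway between the grip plates, 13 mm above the tongs' underside. Plates: 40 mm long, 26 mm high, 59 mm over their outer faces when open (62 mm at the front edges), about 40 mm and parallel when closed on the cap. The first squeeze takes about 4 N, closing on the cap about 6.5 N at the plates, pinching firmly some 20 N or more
- tongs_mouth (a point): point midway between the tip pads, 130 mm ahead of tongs_grip and 13 mm above the tongs' underside. Pads: flat, 5 mm thick, 40 mm long (20 mm either way of this point), 2 to 24 mm above the underside; gap 76 mm when open, shrinking 2.2 mm for each 1 mm that the plates are squeezed
- cap: dark brown bakelite shaker cap, a plain round knob-like cap 34 mm in diameter and 27 mm high with a slightly domed top, standing on its rim in the scoop tray; the lower 20 mm of its side are upright. Origin at the centre of its underside, z up. Mass about 30 g
- station: fixed refill station. Origin under the tray's centre, on the counter; x from the tray's open side to its back wall, y to the hopper, z up. Tray 160 (x) by 184 mm (y), floor 4 mm thick, side walls 45 mm high, 4 mm thick at y = +-90, back wall 30 mm high at x = 78; no wall at x = -80 mm. Hopper: y = 335 mm, radius 99, 275 to 507 mm high; two posts at x = 85, y = 250 and 420 mm
- chute: fixed straight open-topped trough 80 mm wide (x = -40 to +40 mm), 40 mm deep and 370 mm long, above the tray; same origin and axes as the station. Its lower lip is at y = -50 mm with the underside 100 mm above the counter, and from there it rises towards +y at 30 degrees to the hopper, so that it overhangs the cap
- mill: chrome pepper mill, waisted, 214 mm high, 60 mm wide; origin under its centre; leave alone
- grinder: smoked glass grinder with steel top, 152 mm high, 58 mm wide; origin under its centre; leave alone
- jar: smoked glass jar with steel lid, 110 mm high, 76 mm wide; origin under its centre; leave alone
- rod: short steel tamping rod standing on its 42 mm foot, 126 mm high; origin under its centre; leave alone
- shaker: smoked glass shaker without its cap, 92 mm high, 48 mm wide; origin under its centre; leave alone
- cup: white ceramic cup, 70 mm high, 72 mm wide; origin under its centre; leave alone
- spoon: steel spoon lying flat, about 200 mm long along its x; leave alone

How it is judged:
By the outcome, as a careful person would: the job done as asked, in the order asked, and still so for the second after the job is handed in, while the arm keeps its last pose, push and grip.
It also fails if it takes over 54 s, if anything falls off the work surface, if the arm or the gripper's body presses on something with over 40 N, if the wrist force passes 120 N, or if a joint passes its speed limit or range.

## Working session

There is one attempt and no reset: what is moved stays moved. The work goes in short steps, Python scripts to look and compute and a tool call to move; the robot and the scene stay as the last step left them, time stands still between calls to the robot, and variables do not carry over. Pictures are saved under pics/ and viewed, at most 10 in all, crops included, and the job is handed in when it is done.

Besides the shell and the picture viewer there is one more tool, called after "Emit:" by a JSON object that holds its "api" and its "payload". step_arm: Moves the arm, as the interface text tells. Its arguments: {"type":"object","properties":{"plan":{"type":"array"},"newtons":{"type":"number"}},"required":["plan"]}

```bash
mkdir -p pics
python3 - <<'E'
from plant import r, eyes
import cv2
for n in("scene","top"):
    im=eyes.capture(n); cv2.imwrite(f"pics/{n}0.png",cv2.cvtColor(im,cv2.COLOR_RGB2BGR))
    m=eyes.camera_model(n); print(n,m)
s=r.get_state(); print(s)
E
```

```text
scene {'fov_y': 54.95194488391596, 'cx': 253.42320371559197, 'cy': 192.98275369222762, 'world_to_cam': array([[-0.08660821,  0.99623233,  0.00449014,  0.07684265],
       [-0.70009755, -0.06406882,  0.71116707,  0.35437162],
       [ 0.70877531,  0.05844937,  0.7030087 , -1.57248531],
       [ 0.        ,  0.        ,  0.        ,  1.        ]])}
top {'fov_y': 44.30375766090707, 'cx': 259.8969424476986, 'cy': 188.216689041495, 'world_to_cam': array([[-0.01528018, -0.99984567,  0.00866888, -0.02003858],
       [ 0.9950025 , -0.01434943,  0.09881359, -0.54059343],
       [-0.09867394,  0.01013545,  0.9950682 , -1.5191359 ],
       [ 0.        ,  0.        ,  0.        ,  1.        ]])}
{'time_s': 0.1, 'joints': array([-5.16184004e+01,  2.05876477e+01,  6.39750905e-01, -1.74145574e-02,
       -7.01367346e+01, -1.65074900e+01]), 'qd': array([ 0.11677257, -0.04662184,  0.04570356,  0.04269739, -0.03688121,
        0.03437648]), 'joint_torque': array([ 6.30781269e-04, -5.84163630e+01,  2.93752688e+01,  7.01553673e+00,
        1.01409119e-02, -9.36079937e-05]), 'tcp_pos': array([ 0.25130092, -0.62600643,  0.22571935]), 'eef_rot': array([ 1.79914205e+02, -8.35243933e-03, -1.58131813e+02]), 'contact_force': array([ 0.03463261, -0.03799716, -0.09581784]), 'moment': array([ 0.04524068, -0.0288461 , -0.02897505]), 'gripper_force': 0.0, 'gripper_width': 0.08720659342920091}
```

View pics/scene0.png

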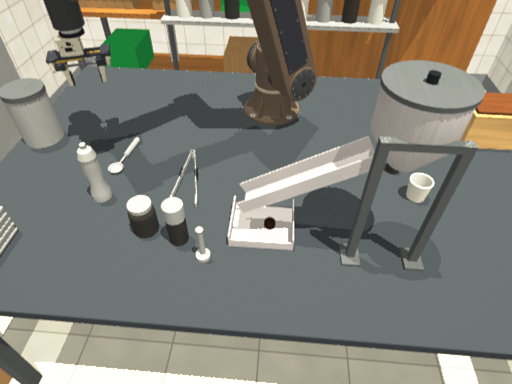

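View pics/top0.png

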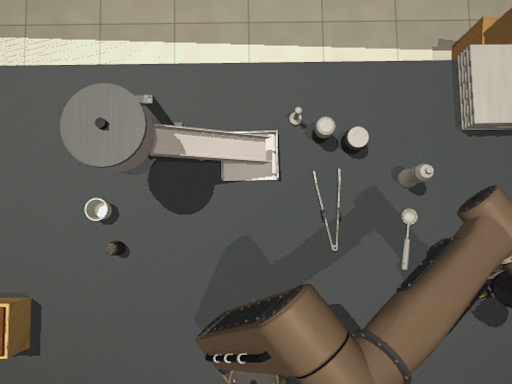

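The scene view shows the tray under the chute with the cap at about (270,223). The tongs lie with their pivot near (195,150) and tips near (172–197,203). In the top view the pivot is at (335,248), the tips are at (315,170) and (339,168), and the tray is at (222–278,130–181). Next I'll zoom in.

```bash
cat > h.py <<'E'
import numpy as np, cv2
from plant import r, eyes
M={n:eyes.camera_model(n) for n in("scene","top")}
def proj(n,P):
    m=M[n]; f=192/np.tan(np.radians(m["fov_y"]/2)); W=m["world_to_cam"]
    p=np.atleast_2d(P)@W[:3,:3].T+W[:3,3]
    return np.c_[m["cx"]-f*p[:,0]/p[:,2], m["cy"]+f*p[:,1]/p[:,2]]
def back(n,uv,z):
    m=M[n]; f=192/np.tan(np.radians(m["fov_y"]/2)); W=m["world_to_cam"]; R=W[:3,:3]
    c=-R.T@W[:3,3]; d=R.T@np.array([(uv[0]-m["cx"])/f,-(uv[1]-m["cy"])/f,-1]); return c+d*(z-c[2])/d[2]
def crop(n,x0,y0,x1,y1,k,name):
    im=cv2.cvtColor(eyes.capture(n),cv2.COLOR_RGB2BGR)[y0:y1,x0:x1]
    return cv2.resize(im,None,fx=k,fy=k,interpolation=cv2.INTER_CUBIC)
E
python3 - <<'E'
from h import *
a=crop("top",215,115,365,265,4,""); 
cv2.imwrite("pics/top1.png",a)
b=crop("scene",160,140,310,260,5,""); cv2.imwrite("pics/sc1.png",b)
E
```

```text
(no output)
```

View pics/top1.png

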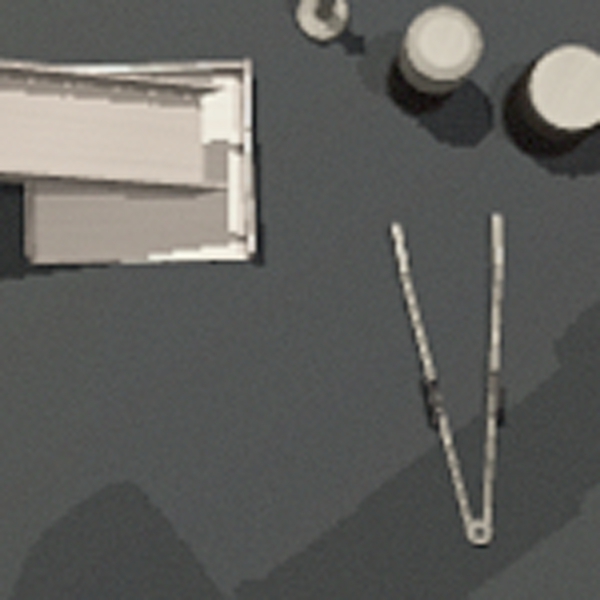

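View pics/sc1.png

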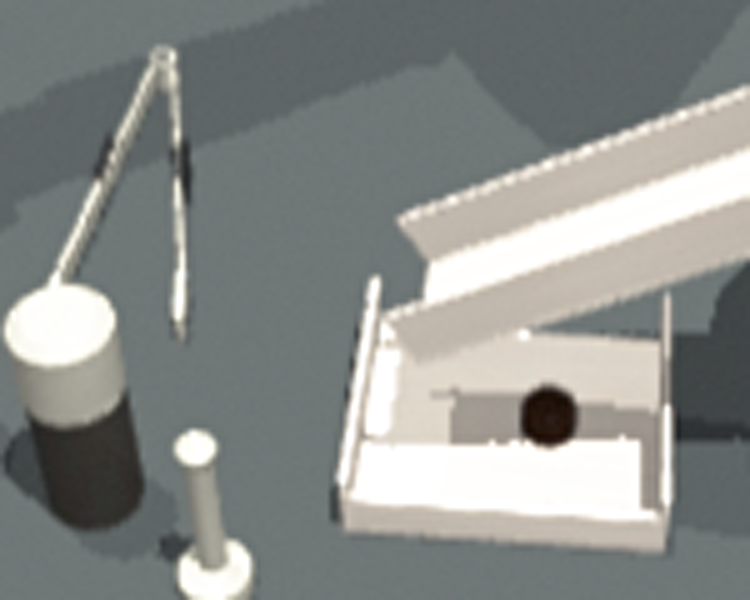

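```bash
cat >> h.py <<'E'
def px(n,u,v): 
    x0,y0,k=(215,115,4) if n=="top" else (160,140,5)
    return np.array([x0+(u+.5)/k-.5,y0+(v+.5)/k-.5])
E
python3 - <<'E'
from h import *
from scipy.optimize import least_squares
O=[("scene",(-80,-92,45),(375,278)),("scene",(-80,92,45),(667,293)),("scene",(80,-92,0),(345,530)),("scene",(80,92,0),(663,551)),
("top",(-80,-92,45),(252,258)),("top",(80,-92,45),(251,60)),("top",(-80,92,45),(25,262))]
def T(q,P):
    c,s=np.cos(q[2]),np.sin(q[2]); return np.array([q[0]+c*P[0]-s*P[1],q[1]+s*P[0]+c*P[1],P[2]])
F=lambda q:np.concatenate([proj(n,T(q,np.array(P)/1e3))[0]-px(n,*uv) for n,P,uv in O])
s=least_squares(F,[.7,0,0],loss="soft_l1"); q=s.x; print("station",q[:2],np.degrees(q[2])); print(F(q).reshape(-1,2).round(1))
cap=back("scene",px("scene",548,416),.018); c,sn=np.cos(q[2]),np.sin(q[2]); d=cap[:2]-q[:2]
print("cap",cap,"in station",[c*d[0]+sn*d[1],-sn*d[0]+c*d[1]])
for k,uv in dict(L=(397,225),R=(497,216),piv=(479,532)).items(): print(k,back("top",px("top",*uv),.022))
for k,uv in dict(piv=(162,54),tipL=(180,325)).items(): print("scene",k,back("scene",px("scene",*uv),.022))
E
```

```text
station [0.64819617 0.00519853] 0.38504922497008925
[[-0.3 -0.2]
 [ 0.9  0.4]
 [-0.3 -0.3]
 [ 0.3 -0.2]
 [ 0.4 -0.5]
 [-0.6  0.6]
 [ 0.5 -0.3]]
cap [0.64876638 0.02630329 0.018     ] in station [np.float64(0.0007120243433101875), np.float64(0.02110044478020757)]
L [ 0.59571561 -0.20731642  0.022     ]
R [ 0.60205148 -0.29026708  0.022     ]
piv [ 0.3430867  -0.26735327  0.022     ]
scene piv [ 0.3331472  -0.27150204  0.022     ]
scene tipL [ 0.59873936 -0.20512562  0.022     ]
```

```bash
cat >> h.py <<'E'
from scipy.spatial.transform import Rotation as Ro
def to(xyz,yaw=None):
    s=r.get_state(); p=s["tcp_pos"]; e=s["eef_rot"]; R=Ro.from_euler("xyz",e,degrees=True).as_matrix()
    t=0 if yaw is None else -((yaw-e[2]+180)%360-180)/60
    print("t",round(s["time_s"],2),"tcp",p.round(4),"rpy",e.round(2),"F",s["contact_force"].round(1),"w",round(s["gripper_width"],4),"gf",round(float(s["gripper_force"]),1))
    print("shares",(R.T@(np.array(xyz)-p)/.25).round(4),"turn",round(t,3))
E
cat >/dev/null; python3 -c "
from h import *
to((.35,-.44,.2),-175.7)
print('mill',back('top',(425,171),.21))"
```

```text
t 0.2 tcp [ 0.2513 -0.6262  0.226 ] rpy [ 1.7995e+02 -1.0000e-02 -1.5813e+02] F [ 0.4  0.9 -0.3] w 0.0877 gf 0.0
shares [-0.6436  0.544   0.1045] turn 0.293
mill [ 0.56544763 -0.50693452  0.21      ]
```

Emit:
{"api": "step_arm", "payload": {"plan": [[-0.65,0.53,0,0.293,87],[-0.65,0.53,0,0.293,87],[-0.65,0.53,0,0.293,87],[-0.65,0.53,0,0.293,87],[-0.65,0.53,0,0.293,87],[-0.65,0.53,0,0.293,87],[-0.65,0.53,0,0.293,87],[-0.65,0.53,0,0.293,87],[-0.65,0.53,0,0.293,87],[-0.65,0.53,0,0.293,87]]}}

```text
time_s: 1.03
tcp_pos: [0.3522, -0.4438, 0.2263]
eef_rot: [180.0, -0.0, -175.8]
contact_force: [-1.3, 0.4, -0.4]
gripper_width: 0.0872
gripper_force: 0.0
```

```bash
python3 -c "
from h import *
to((.45,-.26,.12),-175.7)"
```

```text
t 1.03 tcp [ 0.3522 -0.4438  0.2263] rpy [ 1.7999e+02 -3.0000e-02 -1.7579e+02] F [-1.3  0.4 -0.4] w 0.0872 gf 0.0
shares [-0.4441  0.7044  0.425 ] turn -0.002
```

Emit:
{"api": "step_arm", "payload": {"plan": [[-0.444,0.704,0.425,0,87],[-0.444,0.704,0.425,0,87],[-0.444,0.704,0.425,0,87],[-0.444,0.704,0.425,0,87],[-0.444,0.704,0.425,0,87],[-0.444,0.704,0.425,0,87],[-0.444,0.704,0.425,0,87],[-0.444,0.704,0.425,0,87],[-0.444,0.704,0.425,0,87],[-0.444,0.704,0.425,0,87]]}}

```text
time_s: 1.87
tcp_pos: [0.4503, -0.2603, 0.1207]
eef_rot: [-180.0, 0.0, -175.8]
contact_force: [-0.7, -0.9, -0.0]
gripper_width: 0.0871
gripper_force: 0.0
```

Run:
```python
from h import *
to((.45,-.26,.03),-175.7)
cv2.imwrite("pics/sc2.png",crop("scene",110,80,260,200,5,""))
```

```text
t 1.87 tcp [ 0.4503 -0.2603  0.1207] rpy [-1.7998e+02  3.0000e-02 -1.7580e+02] F [-0.7 -0.9 -0. ] w 0.0871 gf 0.0
shares [0.0012 0.0012 0.3627] turn -0.002
```

View pics/sc2.png

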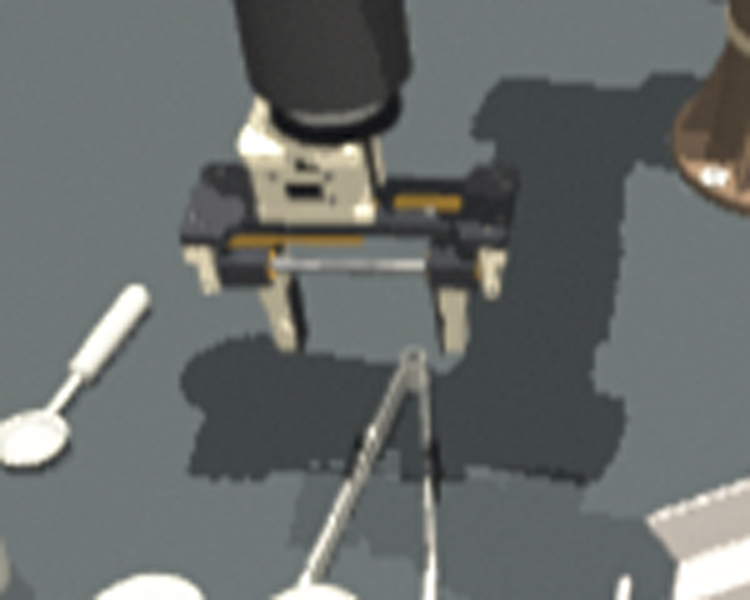

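The gripper is level above the tongs with its long side across them. The grip plates show at crop (360,450) and (434,465). I'll check those against the top view.

Run:
```python
from h import *
for uv in((361,452),(434,466)): print(back("scene",np.array([110,80])+(np.array(uv)+.5)/5-.5,.015))
for uv in((434,405),(499,402)): print(back("top",px("top",*uv),.015))
```

```text
[ 0.43468481 -0.2868322   0.015     ]
[ 0.4443929  -0.23400738  0.015     ]
[ 0.44703533 -0.23467395  0.015     ]
[ 0.44870044 -0.28825805  0.015     ]
```

Emit:
{"api": "step_arm", "payload": {"plan": [[0.007,0.003,0.12,0,87],[0.007,0.003,0.24,0,87],[0.007,0.003,0.34,0,87],[0.007,0.003,0.4,0,87],[0.007,0.003,0.44,0,87],[0.007,0.003,0.466,0,87],[0.007,0.003,0.466,0,87],[0.007,0.003,0.466,0,87]]}}

```text
time_s: 2.58
tcp_pos: [0.449, -0.2589, 0.0044]
eef_rot: [-180.0, 0.0, -175.7]
contact_force: [-0.2, 0.8, -0.1]
gripper_width: 0.0868
gripper_force: 0.0
```

Emit:
{"api": "step_arm", "payload": {"plan": [[0,0,0,0,65],[0,0,0,0,60],[0,0,0,0,55],[0,0,0,0,52],[0,0,0,0,51],[0,0,0,0,51],[0,0,0,0,51],[0,0,0,0,51],[0,0,0,0,51],[0,0,0,0,51]], "newtons": 25}}

```text
time_s: 3.42
tcp_pos: [0.4492, -0.2587, 0.0043]
eef_rot: [-180.0, 0.1, -175.7]
contact_force: [0.3, -1.1, 6.1]
gripper_width: 0.0508
gripper_force: 6.8
```

Emit:
{"api": "step_arm", "payload": {"plan": [[0,0,-0.05,0,51],[0,0,-0.1,0,51],[0,0,-0.15,0,51],[0,0,-0.2,0,51],[0,0,-0.2,0,51],[0,0,-0.2,0,51]]}}

```text
time_s: 3.92
tcp_pos: [0.4486, -0.2583, 0.0538]
eef_rot: [180.0, 0.0, -175.7]
contact_force: [-0.7, -0.3, -1.7]
gripper_width: 0.051
gripper_force: 4.9
```

Run:
```python
from h import *
to((.43,.026,.035),180)
a=crop("scene",110,80,260,220,4,""); b=crop("top",280,140,380,280,4,"")
cv2.imwrite("pics/c3.png",np.hstack([a[:560,:400],b[:560]]))
```

```text
t 3.92 tcp [ 0.4486 -0.2583  0.0538] rpy [ 1.7999e+02  4.0000e-02 -1.7572e+02] F [-0.7 -0.3 -1.7] w 0.051 gf 4.9
shares [-0.0108  1.1394  0.0754] turn 0.071
```

View pics/c3.png

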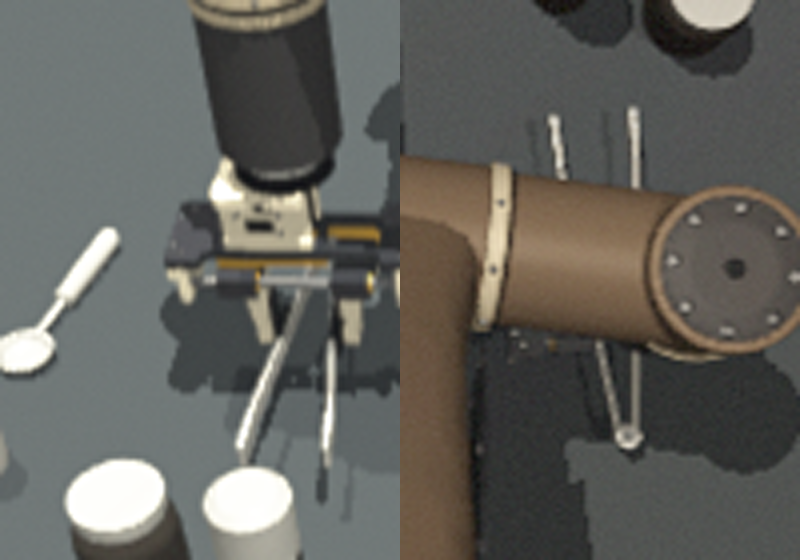

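The tongs are held clear of the counter, with shadows offset from the arms. Their tips are at crop (554,118) and (633,110) in the top view and (326,455) in the scene view. I'll triangulate to check for droop.

Run:
```python
from h import *
T=np.array([280,140])
for z in(.05,.06,.07,.08):
    L=back("top",T+(np.array((154,118))+.5)/4-.5,z);R=back("top",T+(np.array((233,110))+.5)/4-.5,z);P=back("top",T+(np.array((228,436))+.5)/4-.5,z)
    m=(L+R)/2; print(z,L[:2].round(4),R[:2].round(4),P[:2].round(4),"mid",m[:2].round(4),"yaw",np.degrees(np.arctan2(m[1]-P[1],m[0]-P[0])).round(2),
     "scene proj L",(proj("scene",L)[0]-[110,80])*4, "P-m", np.linalg.norm(m-P).round(4))
```

```text
0.05 [ 0.5975 -0.2177] [ 0.6031 -0.2821] [ 0.3406 -0.2698] mid [ 0.6003 -0.2499] yaw 4.38 scene proj L [322.53199717 470.81996464] P-m 0.2604
0.06 [ 0.5961 -0.2164] [ 0.6017 -0.2803] [ 0.3409 -0.2681] mid [ 0.5989 -0.2484] yaw 4.38 scene proj L [323.15506199 460.38656023] P-m 0.2587
0.07 [ 0.5947 -0.215 ] [ 0.6003 -0.2786] [ 0.3412 -0.2664] mid [ 0.5975 -0.2468] yaw 4.38 scene proj L [323.78497958 449.83840401] P-m 0.257
0.08 [ 0.5933 -0.2137] [ 0.5989 -0.2768] [ 0.3415 -0.2647] mid [ 0.5961 -0.2452] yaw 4.38 scene proj L [324.42186363 439.17359239] P-m 0.2553
```

```bash
python3 -c "
from h import *
to((.41,-.13,.054),180)"
```

```text
t 4.02 tcp [ 0.4479 -0.2582  0.0529] rpy [ 1.7996e+02 -7.0000e-02 -1.7572e+02] F [-0.5  0.8 -2.2] w 0.0507 gf 4.9
shares [ 0.1128  0.5226 -0.0039] turn 0.071
```

Emit:
{"api": "step_arm", "payload": {"plan": [[0.06,0.05,0,0.02,51],[0.113,0.15,0,0.05,51],[0.113,0.25,0,0.071,51],[0.113,0.35,0,0.071,51],[0.113,0.45,0,0.071,51],[0.113,0.522,0,0.071,51],[0.113,0.522,0,0.071,51],[0.113,0.522,0,0.071,51]]}}

```text
time_s: 4.68
tcp_pos: [0.4102, -0.1297, 0.0532]
eef_rot: [-180.0, -0.1, -179.8]
contact_force: [-0.3, -0.5, -1.2]
gripper_width: 0.0515
gripper_force: 4.9
```

```bash
python3 -c "
from h import *
to((.41,.026,.012),180)"
```

```text
t 4.68 tcp [ 0.4102 -0.1297  0.0532] rpy [-1.8000e+02 -7.0000e-02 -1.7984e+02] F [-0.3 -0.5 -1.2] w 0.0515 gf 4.9
shares [-0.0011  0.6228  0.165 ] turn 0.003
```

Emit:
{"api": "step_arm", "payload": {"plan": [[0,0.08,0,0,51],[0,0.18,0,0,51],[0,0.28,0,0,51],[0,0.38,0,0,51],[0,0.48,0.03,0,51],[0,0.56,0.07,0,51],[0,0.6,0.11,0,51],[0,0.623,0.15,0,51],[0,0.623,0.165,0,51],[0,0.623,0.165,0,51],[0,0.623,0.165,0,51]]}}

```text
time_s: 5.6
tcp_pos: [0.4103, 0.0245, 0.0123]
eef_rot: [-180.0, -0.1, 180.0]
contact_force: [-0.3, 0.1, -0.5]
gripper_width: 0.0509
gripper_force: 4.9
```

Run:
```python
from h import *
to((.519,.026,.012),180)
cv2.imwrite("pics/c4.png",np.hstack([crop("scene",210,110,310,250,4,""),crop("top",215,120,315,260,4,"")]))
```

```text
t 5.6 tcp [0.4103 0.0245 0.0123] rpy [-1.7995e+02 -7.0000e-02  1.8000e+02] F [-0.3  0.1 -0.5] w 0.0509 gf 4.9
shares [-0.4346  0.006   0.0006] turn -0.0
```

View pics/c4.png

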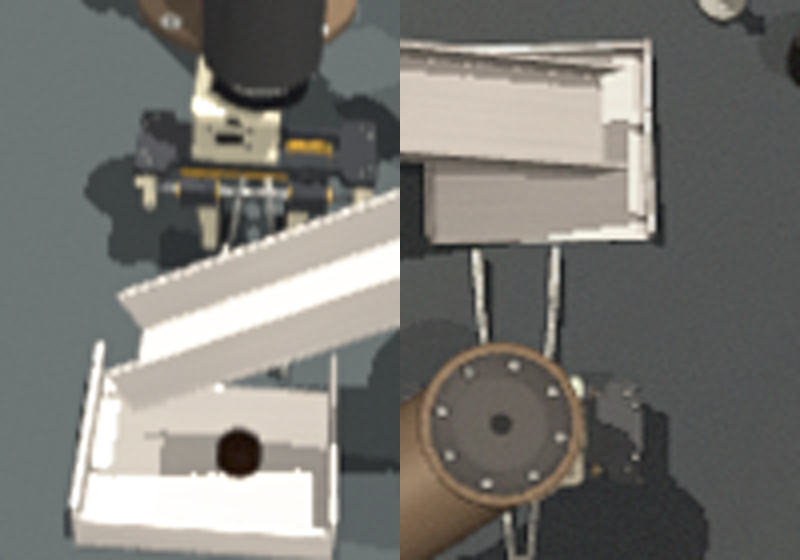

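The tong tips sit at top-crop (476,250) and (556,247), just short of the tray's open edge and straddling the cap's line. I'll advance now.

Emit:
{"api": "step_arm", "payload": {"plan": [[-0.03,0.006,0,0,51],[-0.07,0.006,0,0,51],[-0.11,0.006,0,0,51],[-0.15,0.006,0,0,51],[-0.19,0.006,0,0,51],[-0.2,0.006,0,0,51],[-0.2,0.006,0,0,51]]}}

```text
time_s: 6.28
tcp_pos: [0.4615, 0.0268, 0.0123]
eef_rot: [-180.0, -0.0, 180.0]
contact_force: [-0.3, -0.5, -1.6]
gripper_width: 0.0512
gripper_force: 4.9
```

Emit:
{"api": "step_arm", "payload": {"plan": [[-0.03,0,0,0,51],[-0.06,0,0,0,51],[-0.1,0,0,0,51],[-0.14,0,0,0,51],[-0.18,0,0,0,51],[-0.21,0,0,0,51],[-0.235,0,0,0,51],[-0.235,0,0,0,51],[-0.235,0,0,0,51]]}}

```text
time_s: 7.03
tcp_pos: [0.5193, 0.0267, 0.0123]
eef_rot: [-180.0, -0.0, -180.0]
contact_force: [-0.7, -0.5, -1.0]
gripper_width: 0.0511
gripper_force: 4.9
```

Run:
```python
from h import *
to((.519,.026,.012),180)
cv2.imwrite("pics/c5.png",crop("scene",210,160,310,250,6,""))
```

```text
t 7.03 tcp [0.5193 0.0267 0.0123] rpy [-1.7999e+02 -3.0000e-02 -1.8000e+02] F [-0.7 -0.5 -1. ] w 0.0511 gf 4.9
shares [ 0.001  -0.0029  0.0011] turn 0.0
```

View pics/c5.png

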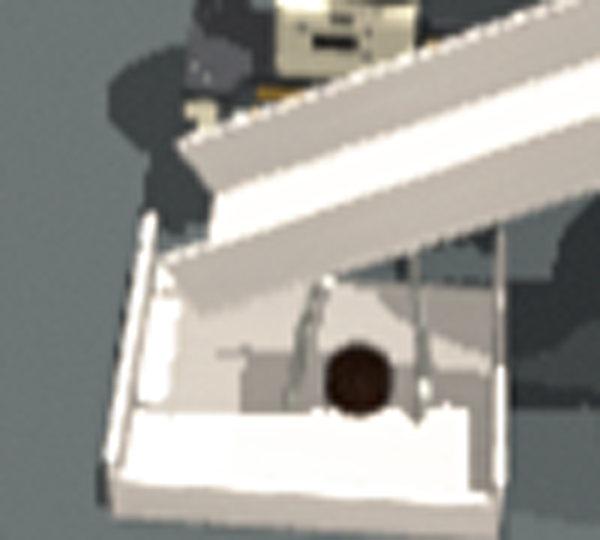

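The cap at crop (358,379) is centred between the pads at x≈297 and 422, which reach to its front edge. Time to close.

Emit:
{"api": "step_arm", "payload": {"plan": [[0,0,0,0,48],[0,0,0,0,46],[0,0,0,0,44],[0,0,0,0,42],[0,0,0,0,40],[0,0,0,0,35],[0,0,0,0,30],[0,0,0,0,30],[0,0,0,0,30],[0,0,0,0,30],[0,0,0,0,30],[0,0,0,0,30]], "newtons": 30}}

```text
time_s: 8.08
tcp_pos: [0.5193, 0.0269, 0.0125]
eef_rot: [-180.0, -0.0, -180.0]
contact_force: [-0.5, 0.6, -0.6]
gripper_width: 0.0385
gripper_force: 30.0
```

Emit:
{"api": "step_arm", "payload": {"plan": [[0,0,-0.01,0,30],[0,0,-0.02,0,30],[0,0,-0.03,0,30],[0,0,-0.04,0,30],[0,0,-0.04,0,30],[0,0,-0.04,0,30]]}}

```text
time_s: 8.58
tcp_pos: [0.5195, 0.027, 0.0228]
eef_rot: [180.0, 0.0, -180.0]
contact_force: [0.0, -0.6, -1.8]
gripper_width: 0.039
gripper_force: 30.0
```

Run:
```python
from h import *
to((.40,.026,.022),180)
cv2.imwrite("pics/c6.png",crop("scene",210,160,310,250,6,""))
```

```text
t 8.58 tcp [0.5195 0.027  0.0228] rpy [ 1.7999e+02  3.0000e-02 -1.7997e+02] F [ 0.  -0.6 -1.8] w 0.039 gf 30.0
shares [ 0.4778 -0.0036  0.0031] turn 0.001
```

View pics/c6.png

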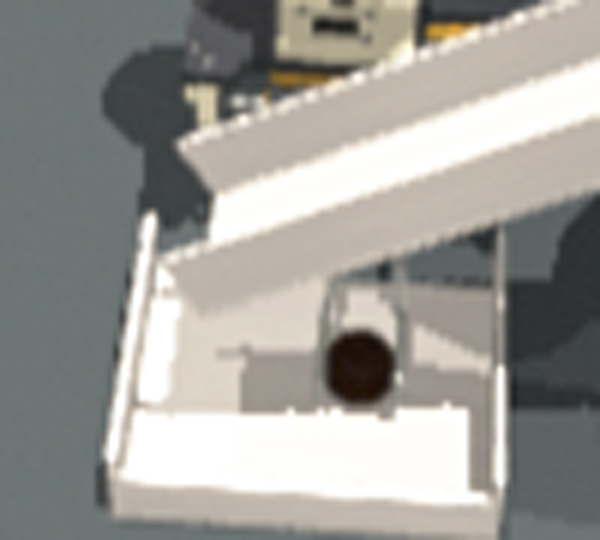

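The cap is held between the pads and raised, now at crop (360,367). Next I'll draw it out and lift.

Emit:
{"api": "step_arm", "payload": {"plan": [[0.03,0,0,0,30],[0.07,0,0,0,30],[0.11,0,0,0,30],[0.15,0,0,0,30],[0.2,0,0,0,30],[0.25,0,0,0,30],[0.3,0,0,0,30],[0.35,0,0,0,30],[0.4,0,0,0,30],[0.43,0,0,0,30],[0.44,0,0,0,30],[0.44,0,0,0,30]]}}

```text
time_s: 9.63
tcp_pos: [0.4088, 0.0269, 0.0228]
eef_rot: [180.0, 0.0, -179.9]
contact_force: [0.7, -0.1, -1.3]
gripper_width: 0.0392
gripper_force: 30.0
```

Emit:
{"api": "step_arm", "payload": {"plan": [[0,0,-0.05,0,30],[0,0,-0.13,0,30],[0,0,-0.22,0,30],[0,0,-0.31,0,30],[0,0,-0.4,0,30],[0,0,-0.5,0,30],[0,0,-0.6,0,30],[0,0,-0.7,0,30],[0,0,-0.76,0,30],[0,0,-0.8,0,30],[0,0,-0.8,0,30],[0,0,-0.8,0,30]]}}

```text
time_s: 10.63
tcp_pos: [0.4097, 0.027, 0.2226]
eef_rot: [180.0, 0.0, -180.0]
contact_force: [0.4, -0.6, -3.2]
gripper_width: 0.039
gripper_force: 30.0
```

Emit:
{"api": "step_arm", "payload": {"plan": [[0,0,0,0,30],[0,0,0,0,30],[0,0,0,0,30],[0,0,0,0,30],[0,0,0,0,30],[0,0,0,0,30]]}}

```text
time_s: 11.13
tcp_pos: [0.4093, 0.0268, 0.2223]
eef_rot: [-180.0, -0.0, -180.0]
contact_force: [-0.1, 0.4, -2.5]
gripper_width: 0.0394
gripper_force: 30.0
```

Run:
```python
from h import *
to((.41,.026,.22),180)
cv2.imwrite("pics/c7.png",np.hstack([crop("scene",190,60,320,250,3,""),crop("top",215,100,345,290,3,"")]))
print((proj("scene",(.54,.026,.235))[0]-[190,60])*3,(proj("top",(.54,.026,.24))[0]-[215,100])*3)
```

```text
t 11.13 tcp [0.4093 0.0268 0.2223] rpy [-1.7999e+02 -2.0000e-02 -1.7996e+02] F [-0.1  0.4 -2.5] w 0.0394 gf 30.0
shares [-0.0029 -0.0032  0.0094] turn 0.001
[252.01732231 245.44642476] [ 79.29444051 243.37440913]
```

View pics/c7.png

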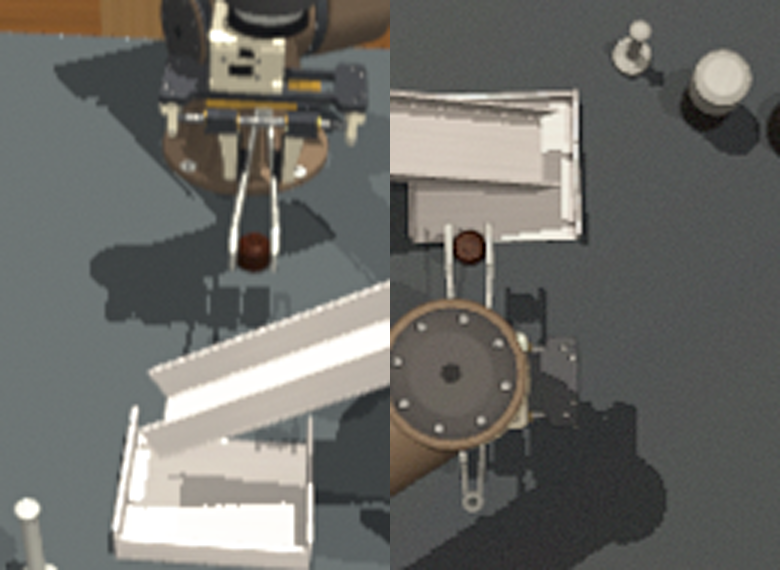

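The cap is held in the tongs, at scene crop (254,252) and top crop (469,246). That matches the projection for about 0.21 m height, and the tray is empty.

```bash
python3 -c "
from plant import workorder
print(workorder.close_job())"
```

```text
the job is handed in; nothing more can be done
None
```

The cap was drawn out from under the chute with the tongs, and I handed the job in at about 11 s with it held still roughly 21 cm above the counter; no contact with the chute or other items was seen.

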